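# Put the candle lantern together on the terrace

## Task

Put the candle lantern together on its steel base: the candle goes upright in the middle of the base, then the glass chimney over the candle, fully down inside the base's raised rim, and last the vented cap on top of the glass. The candle is in the crate behind the mason jar: lift the jar out first, stand it aside, and before you finish put it back upright in the spot where it stood. Do not tip the glass over, leave the red mug, the meat tenderizer and the tongs where they are, and let go of everything at the end.

Things in the scene. Friction and masses are not known exactly. Their poses are not given: they have to be found in the camera images.
- lantern_base: Round dark steel lantern base, fixed on the serving board. Origin: centre of its underside, z up. Plate 110 mm across, 14 mm thick; its flat top, 14 mm above the origin, is the seat of both candle and glass. On it a concentric raised rim, 86 mm outside, 76 mm inside, 8 mm high.
- candle: Ivory pillar candle, cylinder 38 mm across, 60 mm tall, about 70 g, plus a thin wick (10 mm more, touches nothing). Origin: centre of its underside, z up. Stands in the crate about 64 mm behind the jar (crate's +x side), so that the jar is in the way of a gripper. Assembled, its underside lies on the base's flat top.
- glass: Lantern chimney: clear glass tube, open at both ends, thin steel edge at either end, 67 mm outside, 59 mm inside, 110 mm tall, about 160 g. Origin: centre of its lower end, z up. Stands on the board. Assembled, its lower end lies on the base's flat top inside the raised rim (about 4.5 mm free all round), around the candle.
- cap: Vented dark steel cap, 120 g, 58 mm tall, right way up on the board. Origin: centre of underside, z up. From below: spigot 50 mm across, 8 mm high; conical roof 82 mm across, flat underside at 8 mm, top at 22 mm; slotted cylinder 40 mm across from 22 to 58 mm (grasp here). Assembled: spigot inside the glass (4.5 mm free all round), roof on the glass's end, origin 102 mm above the glass's origin.
- jar: Mason jar, clear glass with a steel screw lid, empty and closed, 68 mm across up to 102 mm, the lid 64 mm across from 102 to 126 mm (total height 126 mm), about 340 g. Origin: centre of its underside, z up. Stands in the front (robot side) of one of the two bays of the crate; must end where it stood at the start.
- crate: Weathered acacia crate, fixed, open on top: 190 mm along its x, 292 mm along its y, walls 70 mm high, 10 mm thick; inner floor 8 mm above the table. A 10 mm partition along its x, 62 mm high, in the middle makes two bays, each 131 mm wide (y), 170 mm deep (x). Origin: centre of its underside, z up; -x side faces the robot.
- board: Dark wooden serving board, fixed flat on the table, 290 mm along its x, 250 mm along its y, 15 mm thick. Origin: centre of its underside. Lantern base, glass and cap stand on it. The table between board and crate is free.
- mug: Red enamel mug, 76 mm across, 78 mm tall, with a side handle; stands in the other bay of the crate. Origin: centre of its underside. To be left alone.
- tenderizer: Steel meat tenderizer lying on the table beyond the work, 245 mm long along its x, head 44 mm high at its +x end. Origin: under the middle of its length. To be left alone.
- tongs: Grey silicone tongs lying on the table beyond the work, 255 mm long along their x, 26 mm high. Origin: under the middle of their length. To be left alone.
There are look-alikes about, which are no part of the job. What is shaped like the candle but orange is not meant. Leave any purple look-alike of the cap alone.

How it is judged (in metres and radians):
On the way, in this order (a step that is already met when the one before it is completed fails the run):
1. the jar has been lifted out of its spot and clear of the candle (moved at least 80 mm) (distance of jar from where it was at the start of the episode above 0.08 m), for 0.2 s.
2. the candle stands in the middle of the lantern base, the glass not yet over it (horizontal distance between candle and lantern_base below 0.01 m and z of candle in the frame of lantern_base between 0.011 and 0.017 m and angle between candle's own z axis and vertical below 0.1 rad and horizontal distance between glass and lantern_base above 0.05 m and contact force between the fingers and candle below 0.1 N), for 0.2 s.
3. the glass stands fully down on the base around the candle, the cap not yet on it (horizontal distance between glass and lantern_base below 0.008 m and z of glass in the frame of lantern_base below 0.017 m and angle between glass's own z axis and vertical below 0.08 rad and horizontal distance between cap and lantern_base above 0.05 m and contact force between the fingers and glass below 0.1 N), for 0.2 s.
4. the cap sits fully down on the glass (horizontal distance between cap and glass below 0.008 m and z of cap in the frame of glass between 0.098 and 0.105 m and angle between cap's own z axis and vertical below 0.08 rad), for 0.2 s.
At the end, for the whole second after the job is handed in: Candle upright on the base within 10 mm of its centre; glass around it, down on the plate (3 mm), within 8 mm of centre; cap level, down on the glass (4 mm), within 8 mm of its centre; jar upright within 15 mm of where it stood; all released and at rest (all of step 4 and horizontal distance between candle and lantern_base below 0.01 m and z of candle in the frame of lantern_base between 0.011 and 0.017 m and angle between candle's own z axis and vertical below 0.1 rad and horizontal distance between glass and lantern_base below 0.008 m and z of glass in the frame of lantern_base between 0.011 and 0.017 m and angle between each of glass, jar's own z axis and vertical below 0.08 rad and distance of jar from where it was at the start of the episode below 0.015 m and linear speed of each of candle, glass, cap, jar below 0.02 m/s); the robot touches nothing.
It fails at once if the glass is tipped over (angle between glass's own z axis and vertical above 0.6 rad).
It fails at once if the mug is moved more than 20 mm (distance of mug from where it was at the start of the episode above 0.02 m).
It fails at once if the tenderizer is moved more than 20 mm (distance of tenderizer from where it was at the start of the episode above 0.02 m).
It fails at once if the tongs are moved more than 20 mm (distance of tongs from where it was at the start of the episode above 0.02 m).
It also fails if it takes over 128 s, if anything falls off the work surface, if the arm or the gripper's body presses on something with over 40 N, if the wrist force passes 120 N, or if a joint passes its speed limit or range.

## Robot

A 6-joint arm with a two-finger parallel gripper is mounted at the origin on the work surface. World frame = base frame: x ahead of the robot, y to its left, z up, the work surface at z = 0. Lengths are in mm, angles in rad, forces in N, time in s.
With the tool pointing down it reaches from about 225 to 725 mm from the base axis. Payload 3.1 kg.
Tool frame: the origin (TCP) lies at the very end of the fingers, on their centre line; the grasp point (between the pads) lies 19 mm behind it (arm.grip_point_offset is the distance from the TCP to the grasp point, in mm); z points along the fingers, y is the direction in which the jaws open and shut (so a half turn about z gives the same grasp; the last joint's range is limited). The gripper opens to 85 mm and grips with 20 to 120 N. Pads are 22 mm wide; open, the fingers measure 114 mm over their backs; the gripper's body (76 mm by 85 mm) begins 54 mm behind the grasp point. The pads swing forward as they close: fully open they stand 13 mm farther back than shut.
Start: joints at [1.152, 0.048, 0.099, 1.622, 0, 1.443], TCP at [150.535, 502.948, 231.312] pointing down, gripper open.
Joint ranges: [-2.91, 2.91], [-0.99, 1.94], [-1.21, 1.42], [-2.12, 2.29], [-1.49, 1.47], [-3.14, 3.14]. Speed limits (rad/s): [2.79, 2.79, 3.14, 3.14, 3.14, 3.14].

## Interface

Orientations are given as a unit quaternion [w, x, y, z].
In Python, from plant import arm, let_go, grab, kin, viewer, sign_off, finder gives the robot as it stands. Calls block until the motion is done:
- arm.move_to(position, orientation): joint-space move of the TCP to a pose.
- arm.move_linear(position, speed=150, orientation=None, f_stop=None): straight line of the TCP; orientation=None keeps the orientation; speed is the mean speed in mm/s. With f_stop (N) it stops when the force on the tool has changed by that much, and returns True; else False.
- arm.move_joints(angles): joint-space move.
- let_go() and grab(): open the fingers fully, or close them until they stop; the grip force is fixed at half the most.
- arm.pause(seconds).
- kin.inverse_kinematics(position, orientation): joint angles nearest the present ones, or None.
- arm.sense(): the state.
- viewer.get_image(name): name is "side" or "top" or "wrist"; returns the picture (420x560x3 uint8, red, green, blue); there is no depth.
- viewer.camera_model(name): a dict with "intrinsics" (3x3 intrinsics, pixels), "cam_to_world" (4x4, takes a point from camera to world coordinates); the wrist camera has in their place "hand_eye" (4x4, takes a point from camera to tool coordinates, whose origin is the TCP and whose axes are the flange's). Camera axes: x right, y up, looking along -z (the intrinsics and any distortion apply to the point x, -y, -z); pixel columns grow to the right and rows downward; lengths in mm; the calibration is good to about 2 mm. A picture is of the moment at which its call begins: read the wrist's pose just before it. camera_model takes no time and is no camera call.
A pose or a line that the arm cannot do raises arm.IKError and nothing moves.
- sign_off(): hands the job in, once; it reports no verdict.
Trained networks look in the newest picture that a camera, given by its name, has taken for a name from the list of things; names that differ only in an ending like _2 or _b are one class to them, and where a whole thing is asked for, a point or a joint stands for the part that bears it (a point fixed in the world has none). Each returns a list of dicts, best first, with "conf" (0 to 1); they miss things now and then, are a little off and sometimes report something else, mostly with a low value. They report only what shows in the picture. A call takes as long as a camera call. They do not tell look-alikes from the thing itself.
- finder.trace(label, camera): "region" (420x560 bool, what is visible of it) and "rect" ([left, top, right, bottom] in pixels, round what is visible of it).
The state is a dict: "t": time; "joint_positions": joint angles; "qvel": joint speeds; "joint_torque": joint torques, N m; "tcp_pos": TCP position; "orientation": TCP orientation; "ft_force": force on the tool from outside, world axes, zero at the start; "torque": the same for the moment, N m; "finger_gap": finger opening in mm.
Only numpy, scipy, OpenCV 4.12 (cv2) and the standard library are available. Lean on these libraries where they do the work, as an engineer would, in place of code of your own. Each camera call takes 0.05 s, during which the arm holds its last target.

## Working session

There is one attempt and no reset: what is moved stays moved. The work goes in short steps, each a Python script; the robot and the scene stay as the last script left them, time stands still between calls to the robot, and variables do not carry over. Pictures are saved under pics/ and viewed, and the job is handed in when it is done.

```bash
ls; mkdir -p pics
python3 - <<'E'
from plant import arm, viewer
import cv2, numpy as np
print(arm.sense())
for n in ["side","top","wrist"]:
    im=viewer.get_image(n); cv2.imwrite(f"pics/a_{n}.png",im[:,:,::-1])
    m=viewer.camera_model(n); print(n,{k:np.round(v,3).tolist() if not isinstance(v,str) else v for k,v in m.items()})
E
```

```text
pics
{'t': 0.0, 'joint_positions': array([1.15220995e+00, 4.87310928e-02, 9.75789509e-02, 1.62195083e+00,
       1.41516620e-05, 1.44301494e+00]), 'qvel': array([-1.11268259e-03, -2.15142274e-04, -2.50596262e-04, -3.85524708e-04,
       -2.53846871e-05, -3.61406451e-04]), 'joint_torque': array([-1.66567024e-04, -3.38788390e+01,  3.20011747e+01,  2.05169781e-02,
       -4.13954217e-05, -1.58829142e-06]), 'tcp_pos': array([150.2842796 , 502.40910087, 230.11787269]), 'orientation': array([-3.17978150e-04,  1.44890600e-01,  9.89447009e-01, -1.10864421e-03]), 'ft_force': array([-0.17519109,  0.37987626, -0.08384269]), 'torque': array([0.02543836, 0.04054566, 0.02998313]), 'finger_gap': 85.29972653644705}
side {'intrinsics': [[472.948, 0.0, 277.244], [0.0, 472.948, 211.101], [0.0, 0.0, 1.0]], 'cam_to_world': [[-0.999, 0.027, -0.017, 568.967], [-0.032, -0.791, 0.611, 677.827], [0.003, 0.611, 0.792, 840.945], [0.0, 0.0, 0.0, 1.0]]}
top {'intrinsics': [[405.198, 0.0, 283.351], [0.0, 405.198, 215.946], [0.0, 0.0, 1.0]], 'cam_to_world': [[-0.004, 0.997, -0.076, 495.351], [-1.0, -0.006, -0.023, 38.216], [-0.023, 0.076, 0.997, 1109.31], [0.0, 0.0, 0.0, 1.0]]}
wrist {'intrinsics': [[378.021, 0.0, 281.678], [0.0, 378.021, 210.112], [0.0, 0.0, 1.0]], 'hand_eye': [[0.0, 0.955, 0.298, 75.815], [1.0, -0.0, -0.001, -1.06], [-0.001, 0.298, -0.955, -143.559], [0.0, 0.0, 0.0, 1.0]]}
```

View pics/a_top.png

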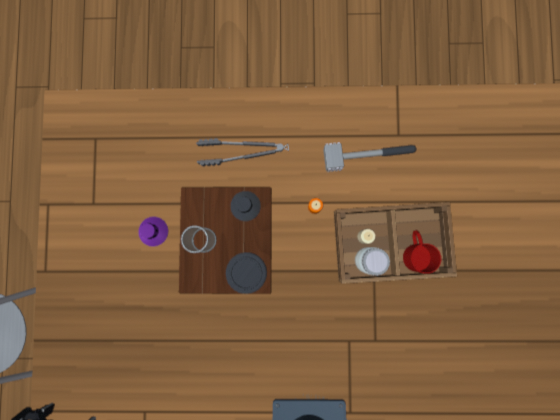

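View pics/a_side.png

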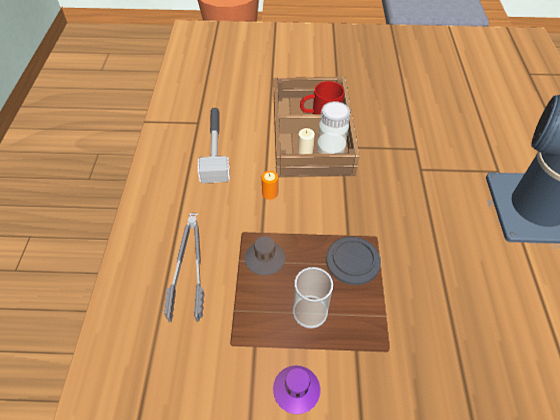

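View pics/a_wrist.png

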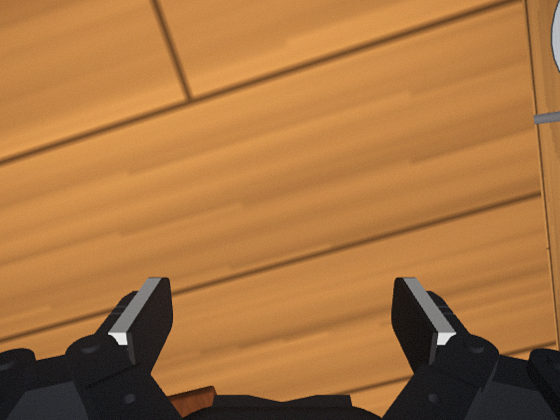

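The top view shows the base at (246,273), the cap at (245,206), the glass at (198,240), the candle at (368,237), the jar at (372,262) and the mug at (421,258). The look-alikes are orange at (316,205) and purple at (153,231). Next I'll fit object silhouettes in both fixed cameras.

```bash
cat > hp.py <<'E'
import numpy as np, cv2
from scipy.optimize import least_squares
from plant import arm, let_go, grab, kin, viewer, sign_off, finder
def proj(P,cam,T=None):
    m=viewer.camera_model(cam)
    T=m["cam_to_world"] if T is None else T
    K=np.array(m["intrinsics"]); Ti=np.linalg.inv(np.array(T))
    c=np.asarray(P)@Ti[:3,:3].T+Ti[:3,3]
    q=np.c_[c[:,0],-c[:,1],-c[:,2]]@K.T
    return q[:,:2]/q[:,2:]
# (radius,z) profiles
A=np.linspace(0,2*np.pi,72,endpoint=False)
def rings(prof): return np.concatenate([np.c_[r*np.cos(A),r*np.sin(A),np.full(72,z)] for r,z in prof])
PROF=dict(lantern_base=[(55,0),(55,14),(43,22)],candle=[(19,0),(19,60)],glass=[(33.5,0),(33.5,110)],
 cap=[(41,8),(20,22),(20,58),(25,0)],jar=[(34,0),(34,102),(32,102),(32,126)])
Z0=dict(lantern_base=15,candle=8,glass=15,cap=15,jar=8)
def box(p): return np.r_[p.min(0),p.max(0)]
def fit(name,rects,z,use=None,x0=(450,50)):
    R=rings(PROF[name])
    def f(v):
        o=[]
        for cam,r in rects.items():
            e=box(proj(R+[v[0],v[1],z],cam))-(np.array(r)+[0,0,0,0])
            if use and cam in use: e=e[use[cam]]
            o.append(e)
        return np.concatenate(o)
    s=least_squares(f,x0,loss="soft_l1"); return s.x,f(s.x)
E
python3 - <<'E'
from hp import *
for cam in ["top","side"]:
    viewer.get_image(cam)
    for n in ["lantern_base","candle","glass","cap","jar","crate","board","mug"]:
        L=finder.trace(n,cam)
        for d in L:
            m=d["region"]; ys,xs=np.nonzero(m)
            print(cam,n,round(d["conf"],2),np.round(d["rect"],1).tolist(),m.sum(),np.round([xs.mean(),ys.mean()],1))
        if n=="crate": np.save(f"crate_{cam}.npy",L[0]["region"])
E
```

```text
top lantern_base 0.85 [225.5, 247.7, 267.5, 293.0] 1329 [245.9 272.1]
top candle 0.66 [358.0, 230.1, 375.1, 243.1] 212 [366.3 235.6]
top candle 0.66 [307.7, 197.2, 322.4, 213.2] 191 [315.  205.1]
top glass 0.86 [180.1, 224.8, 212.9, 252.8] 517 [197.2 238.6]
top cap 0.82 [233.3, 190.8, 260.1, 219.9] 714 [245.4 205.2]
top cap 0.68 [142.4, 217.0, 167.6, 248.5] 632 [153.2 230.4]
top cap 0.29 [325.0, 144.0, 414.1, 170.2] 947 [357.  153.9]
top jar 0.72 [355.1, 248.7, 390.6, 273.4] 698 [372.  260.2]
top crate 0.94 [332.8, 202.9, 455.0, 282.8] 6399 [393.7 237.9]
top board 0.85 [175.9, 188.9, 276.0, 295.8] 7179 [222.5 237.5]
top mug 0.66 [404.8, 230.3, 442.3, 273.6] 1027 [421.8 255.6]
side lantern_base 0.59 [325.6, 239.2, 380.2, 284.0] 2090 [353.2 260.6]
side candle 0.83 [263.7, 170.6, 279.6, 199.4] 438 [269.8 184.9]
side candle 0.54 [297.5, 128.7, 315.9, 153.8] 376 [305.9 141.4]
side glass 0.81 [294.6, 272.6, 331.9, 330.5] 2027 [311.8 297.4]
side cap 0.82 [244.6, 237.3, 285.4, 277.4] 1177 [264.8 256.8]
side cap 0.71 [273.4, 367.7, 317.6, 416.1] 1773 [296.5 389.7]
side jar 0.73 [320.9, 102.7, 352.5, 153.5] 1367 [333.7 128.6]
side crate 0.68 [272.3, 74.7, 360.2, 175.2] 5341 [307.4 131.7]
side board 0.74 [231.3, 233.3, 388.9, 350.8] 11375 [305.7 302.8]
side mug 0.65 [300.3, 82.2, 342.3, 114.4] 705 [324.8  95.8]
```

Run:
```python
from hp import *
r=dict(lantern_base=dict(top=[225.5,247.7,267.5,293],side=[325.6,239.2,380.2,284]),
candle=dict(top=[358,230.1,375.1,243.1],side=[297.5,128.7,315.9,153.8]),
glass=dict(top=[180.1,224.8,212.9,252.8],side=[294.6,272.6,331.9,330.5]),
cap=dict(top=[233.3,190.8,260.1,219.9],side=[244.6,237.3,285.4,277.4]),
jar=dict(top=[355.1,248.7,390.6,273.4],side=[320.9,102.7,352.5,153.5]))
for n,d in r.items():
    for sub in (d,{"top":d["top"]},{"side":d["side"]}):
        x,e=fit(n,sub,Z0[n]); print(n,list(sub),np.round(x,1),np.round(e,1))
# crate hull fit
from scipy.optimize import minimize
c=np.array([[sx*95,sy*146,z] for sx in(-1,1) for sy in(-1,1) for z in(0,70)],float)
M={k:np.load(f"crate_{k}.npy") for k in("top","side")}
def hull(m):
    p=np.argwhere(m)[:,::-1].astype(np.int32); h=cv2.convexHull(p); o=np.zeros(m.shape,np.uint8); cv2.fillPoly(o,[h],1); return o>0
M={k:hull(v) for k,v in M.items()}
def cost(v,ks=("top","side")):
    a=v[2]; R=np.array([[np.cos(a),-np.sin(a),0],[np.sin(a),np.cos(a),0],[0,0,1]])
    P=c@R.T+[v[0],v[1],0]; s=0
    for k in ks:
        h=cv2.convexHull(proj(P,k).astype(np.float32)); o=np.zeros(M[k].shape,np.uint8); cv2.fillPoly(o,[np.round(h*16).astype(np.int32)],1,shift=4)
        s+=1-(M[k]&(o>0)).sum()/(M[k]|(o>0)).sum()
    return s
for ks in(("top","side"),("top",),("side",)):
    b=min((minimize(cost,[450,-230,a0],args=(ks,),method="Nelder-Mead",options=dict(initial_simplex=[[450,-230,a0],[470,-230,a0],[450,-210,a0],[450,-230,a0+.1]])) for a0 in(-.1,0,.1)),key=lambda s:s.fun)
    print(ks,np.round(b.x,3),b.fun)
```

```text
lantern_base ['top', 'side'] [430.4 162.9] [-0.2  3.  -0.5 -0.5 -0.6 -4.8  0.1  0.3]
lantern_base ['top'] [433.4 161.9] [ 0.2  1.9 -0.2 -1.6]
lantern_base ['side'] [430.1 165.4] [-0.4 -3.8  0.4  1.4]
candle ['top', 'side'] [ 521.8 -155.2] [-0.7 -1.4  0.8  0.6  1.  -1.5 -0.4  2.4]
candle ['top'] [ 520.6 -154.9] [-0.8 -1.   0.7  1.1]
candle ['side'] [ 522.4 -156.9] [ 0.7 -2.  -0.7  1.9]
glass ['top', 'side'] [516.1 285.3] [-2.3  0.1  1.  -0.4 -1.7 -3.3  2.3  0.9]
glass ['top'] [515.9 282.9] [-1.3  0.2  1.9 -0.2]
glass ['side'] [517.5 286.8] [-2.4 -2.6  1.5  1.6]
cap ['top', 'side'] [607.7 169.4] [-4.4 -0.6 -0.9  0.5  0.2 -0.9 -0.1 -1.1]
cap ['top'] [607.6 162.2] [-1.8 -0.6  1.7  0.6]
cap ['side'] [607.6 171.7] [ 0.1  0.1 -0.1 -0.1]
jar ['top', 'side'] [ 455.6 -162.7] [-0.2 -0.1  0.2  3.5 -1.7 -2.4 -0.1  5.6]
jar ['top'] [ 460.5 -162.7] [-0.2 -1.9  0.2  1.4]
jar ['side'] [ 453.1 -175.1] [-0.8 -5.9  0.7  2. ]
('top', 'side') [ 5.07996e+02 -2.22870e+02  5.30000e-02] 0.031515244237311
('top',) [ 5.07431e+02 -2.23980e+02  6.50000e-02] 0.016579503727606526
('side',) [ 5.08812e+02 -2.22689e+02  5.60000e-02] 0.00993012136815008
```

Candle and jar come out about 64 mm apart and the crate fits at (508,-223), yaw 0.057, so the estimates are consistent. I'll refine the jar and candle from the wrist camera above the crate.

```bash
cat >> hp.py <<'E'
from scipy.spatial.transform import Rotation as Rt
def wristT():
    s=arm.sense(); q=s["orientation"]; T=np.eye(4)
    T[:3,:3]=Rt.from_quat([q[1],q[2],q[3],q[0]]).as_matrix(); T[:3,3]=s["tcp_pos"]
    return T@np.array(viewer.camera_model("wrist")["hand_eye"])
def snap(name,cam="wrist"):
    T=wristT() if cam=="wrist" else None
    im=viewer.get_image(cam); cv2.imwrite(f"pics/{name}.png",im[:,:,::-1]); return T,im
def overlay(name,im,T,items,cam="wrist"):
    o=im[:,:,::-1].copy()
    for n,(x,y,z) in items:
        for r,h in PROF[n]:
            p=proj(rings([(r,h)])+[x,y,z],cam,T)
            cv2.polylines(o,[np.round(p).astype(np.int32)],True,(0,255,0),1)
    cv2.imwrite(f"pics/{name}.png",o)
def qz(yaw): # tool down, tool x at world -x turned by yaw; jaws along world y turned by yaw
    r=Rt.from_euler("z",yaw)*Rt.from_quat([0,1,0,0]); x,y,z,w=r.as_quat(); return [w,x,y,z]
E
python3 - <<'E'
from hp import *
q=qz(0.057)
for p in([458,-163,260],[520,-155,100],[431,163,60],[516,284,150],[607,167,60]):
    for y in(0.057,0.057+1.57,.057-1.57): print(p,round(y,2),kin.inverse_kinematics(p,qz(y)))
arm.move_to([470,-162,280],q)
T,im=snap("b1"); print(arm.sense()["tcp_pos"],arm.sense()["t"])
overlay("b1o",im,T,[("jar",(458,-163,8)),("candle",(521,-155,8))])
E
```

```text
[458, -163, 260] 0.06 [-0.47996949 -0.04375171  0.06462499  1.67917303  0.         -0.53696949]
[458, -163, 260] 1.63 [-0.47996949 -0.04375171  0.06462499  1.67917303  0.         -2.10696949]
[458, -163, 260] -1.51 [-0.47996949 -0.04375171  0.06462499  1.67917303  0.          1.03303051]
[520, -155, 100] 0.06 [-0.4132992   0.10488565 -0.10175208  1.36415859  0.         -0.4702992 ]
[520, -155, 100] 1.63 [-0.4132992   0.10488565 -0.10175208  1.36415859  0.         -2.0402992 ]
[520, -155, 100] -1.51 [-0.4132992   0.10488565 -0.10175208  1.36415859  0.          1.0997008 ]
[431, 163, 60] 0.06 [ 0.21586516 -0.08646451 -0.37547224  1.28178859  0.          0.15886516]
[431, 163, 60] 1.63 [ 0.21586516 -0.08646451 -0.37547224  1.28178859  0.         -1.41113484]
[431, 163, 60] -1.51 [ 0.21586516 -0.08646451 -0.37547224  1.28178859  0.          1.72886516]
[516, 284, 150] 0.06 [0.38931127 0.21115337 0.11719477 1.47683773 0.         0.33231127]
[516, 284, 150] 1.63 [ 0.38931127  0.21115337  0.11719477  1.47683773  0.         -1.23768873]
[516, 284, 150] -1.51 [0.38931127 0.21115337 0.11719477 1.47683773 0.         1.90231127]
[607, 167, 60] 0.06 [0.16201432 0.34596458 0.10077497 1.32560672 0.         0.10501432]
[607, 167, 60] 1.63 [ 0.16201432  0.34596458  0.10077497  1.32560672  0.         -1.46498568]
[607, 167, 60] -1.51 [0.16201432 0.34596458 0.10077497 1.32560672 0.         1.67501432]
[ 470.20947063 -161.31024412  279.96734339] 3.7167
```

View pics/b1o.png

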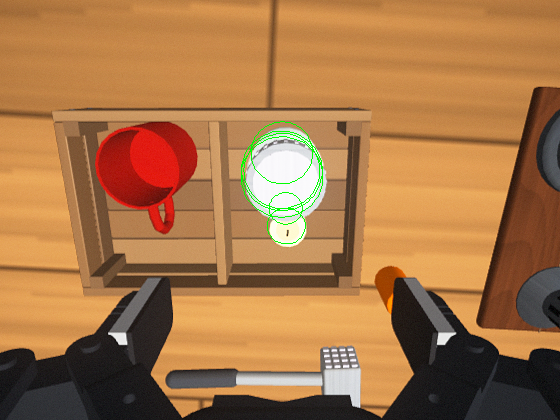

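The wrist view shows the jar lid near (285,178) and the candle top near (287,232), close to the overlays but slightly off. Next I'll refit with the finder on this view.

```bash
cat >> hp.py <<'E'
def fitw(name,T,rect,z,x0,use=slice(None)):
    R=rings(PROF[name])
    f=lambda v:(box(proj(R+[v[0],v[1],z],"wrist",T))-np.array(rect))[use]
    s=least_squares(f,x0); return s.x,f(s.x)
E
python3 - <<'E'
from hp import *
T,im=snap("b2")
for n,x0 in(("jar",(458,-163)),("candle",(521,-155))):
    for d in finder.trace(n,"wrist"):
        print(n,round(d["conf"],2),np.round(d["rect"],1))
        x,e=fitw(n,T,d["rect"],8,x0); print(np.round(x,1),np.round(e,1))
        if n=="jar": ja=x
overlay("b2o",im,T,[("jar",(*ja,8))])
o=cv2.imread("pics/b2o.png"); cv2.imwrite("pics/b2c.png",cv2.resize(o[100:260,200:380],None,fx=4,fy=3.7))
cv2.imwrite("pics/b2d.png",cv2.resize(im[100:260,200:380,::-1],None,fx=4,fy=3.7))
E
```

```text
jar 0.71 [247.2 127.3 330.1 223.3]
[ 463.5 -157.1] [ 0.7 -0.4 -0.7  0.2]
candle 0.97 [378.6 267.5 407.3 309.4]
[598.8 -30. ] [-10.4  -6.9   9.1   7. ]
candle 0.85 [267.9 217.2 305.8 246.5]
[ 536.6 -153. ] [  0.2 -11.9  -0.2  11.1]
candle 0.27 [518.3 262.6 557.6 331.1]
[600.6 137.1] [-15.    6.7  13.1  -5.5]
```

View pics/b2c.png

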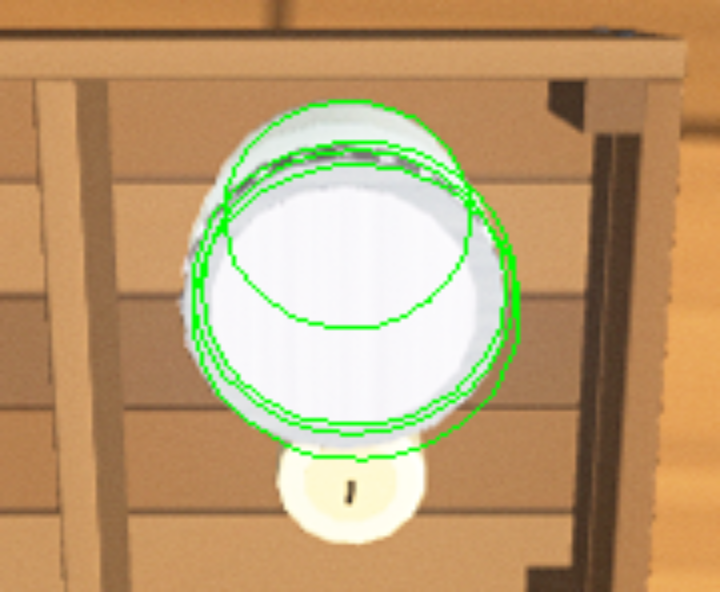

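View pics/b2d.png

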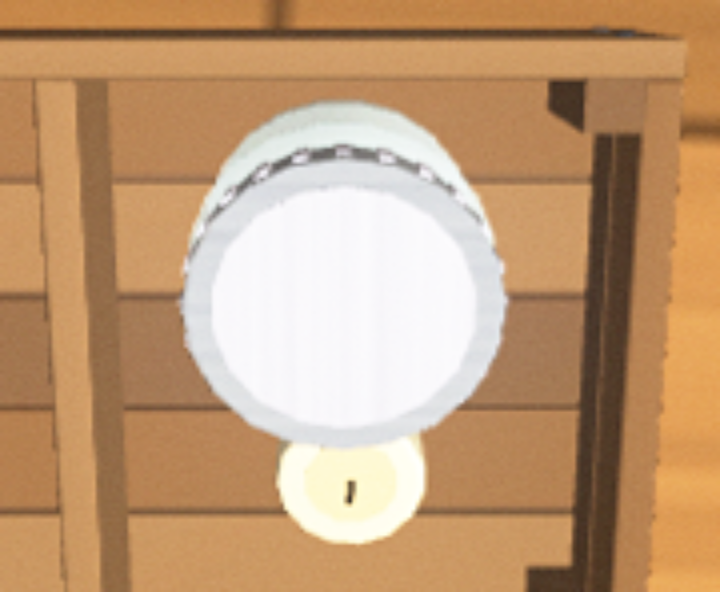

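Run:
```python
from hp import *
T=wristT()
L=rings([(32,134)])
f=lambda v:(box(proj(L+[v[0],v[1],0],"wrist",T))-[245.5,0,326.8,220.8])[[0,2,3]]
s=least_squares(f,(460,-160)); print("lid",s.x,f(s.x))
B=rings([(34,8)])
print("bottom top-edge row",box(proj(B+[*s.x,0],"wrist",T)),"seen 127")
C=rings([(19,68)])
f=lambda v:(box(proj(C+[v[0],v[1],0],"wrist",T))-[269.4,0,306.4,247])[[0,2,3]]
s=least_squares(f,(520,-160)); print("candle",s.x,f(s.x))
f=lambda v:(proj([[*v,73]],"wrist",T)-[287.2,232.4])[0]
print("wick",least_squares(f,(520,-160)).x)
```

```text
lid [ 461.25899585 -159.31858951] [-0.16397994  0.16417577  0.01152751]
bottom top-edge row [253.9592442  124.72811531 315.63730415 186.23846021] seen 127
candle [ 524.78663209 -152.83954242] [-0.47191874  0.47156562  0.01546561]
wick [ 526.0816519  -153.52518695]
```

Run:
```python
from hp import *
q=qz(0.06)
P=np.array([461.5,-159.5])
arm.move_to([*P,200],q)
print(arm.move_linear([*P,83],speed=120,f_stop=15))
s=arm.sense(); print(s["tcp_pos"],s["finger_gap"])
grab(); s=arm.sense(); print(s["tcp_pos"],s["finger_gap"],s["ft_force"])
arm.move_linear([*P,90],speed=40)
s=arm.sense(); print(s["finger_gap"],s["ft_force"])
arm.move_linear([*P,240],speed=150)
arm.move_linear([440,0,240],speed=200)
print(arm.sense()["ft_force"]); snap("c1","side")
arm.move_linear([440,0,85],speed=150)
print(arm.move_linear([440,0,72],speed=25,f_stop=4))
s=arm.sense(); print(s["tcp_pos"],s["ft_force"],s["finger_gap"])
let_go()
arm.move_linear([440,0,240],speed=200)
print(arm.sense()["t"]); snap("c2","side");
```

```text
False
[ 462.32276357 -159.91082342   84.14507925] 85.62540821633009
[ 462.77653448 -159.63729282   84.74120012] 66.42380313111715 [0.19835468 2.15979435 5.68321876]
66.09056481539314 [ 0.08788007  0.31887525 -4.37490933]
[ 0.07921807  0.04045458 -3.32308455]
True
[ 4.40753542e+02 -3.84427863e-02  7.67528940e+01] [ 0.72673804 -0.05772274  4.28964435] 66.1763083591912
11.1083
```

View pics/c2.png

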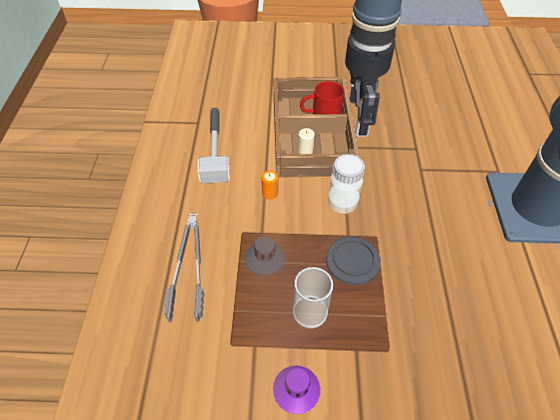

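The side view shows the jar standing aside at (345,185) and the candle now free at (306,140). Next I'll look at the candle from the wrist camera.

Run:
```python
from hp import *
arm.move_to([500,-153,220],qz(0.06))
T,im=snap("d1")
for d in finder.trace("candle","wrist"):
    print(round(d["conf"],2),np.round(d["rect"],1)); 
    x,e=fitw("candle",T,d["rect"],8,(525,-153)); print(np.round(x,1),np.round(e,1))
    C=rings([(19,68)]); r=d["rect"]
    f=lambda v:(box(proj(C+[v[0],v[1],0],"wrist",T))-r)[[0,2,3]]
    s=least_squares(f,(520,-160)); print("top ring",s.x,f(s.x))
overlay("d1o",im,T,[("candle",(525,-153,8))])
```

```text
0.9 [384.9 265.2 428.1 296.8]
[585.2 -31.8] [ -9.  -17.4   7.7  16.7]
top ring [568.9231316  -41.07894419] [-0.47452275  0.4729402   0.01876887]
0.63 [255.3 182.5 302.7 242.3]
[ 524.2 -154. ] [ 0.6 -0.3 -0.6  0.3]
top ring [ 523.90963367 -153.97908101] [ 0.61704249 -0.61778078 -0.02442259]
0.58 [415.4  82.8 560.  187.6]
[446.   17.6] [ 33.6  26.2 -28.  -25.5]
top ring [465.66651362   7.02368349] [ 47.97653717 -47.72113414  -1.91823704]
```

View pics/d1o.png

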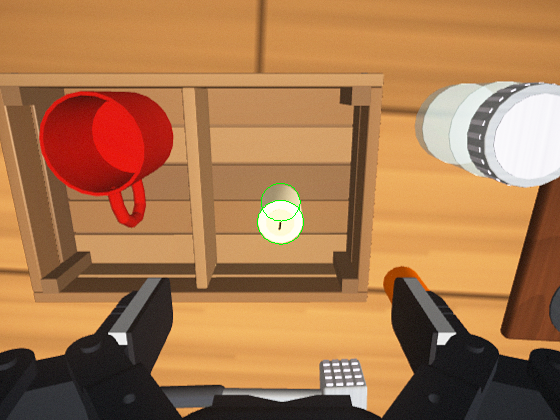

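Overlay matches the candle at (280,210). Before carrying anything, I'll survey the base, glass and cap closely from above.

Run:
```python
from hp import *
for k,(n,x,y,z) in enumerate([("lantern_base",431,163,15),("glass",516,285,15),("cap",607,167,15)]):
    arm.move_to([x-20 if n!="cap" else x-20,y,250 if n!="lantern_base" else 230],qz(0))
    T,im=snap("e_"+n); np.save(f"T_{n}.npy",T)
    best=None
    for d in finder.trace(n,"wrist"):
        v,e=fitw(n,T,d["rect"],z,(x,y)); print(n,round(d["conf"],2),np.round(d["rect"],1),np.round(v,1),np.round(e,1))
        if best is None and abs(v[0]-x)+abs(v[1]-y)<40: best=v
    if best is None: best=(x,y)
    overlay("e_"+n+"_o",im,T,[(n,(*best,z))])
print(arm.sense()["t"])
```

```text
lantern_base 0.8 [227.3 137.1 338.  251.2] [430.6 162.7] [-2.8  0.1  2.8  0.2]
lantern_base 0.49 [  1.4 165.7  75.9 359.1] [500.2 -83.5] [-21.4  42.4  22.6 -46.4]
glass 0.82 [233.7 159.6 322.7 271.5] [519.3 280.8] [ 0.1  1.3 -0.1 -1.1]
cap 0.69 [495.4  80.8 560.  164.8] [541.4 392. ] [-20.9  -0.7  18.    2.6]
cap 0.65 [244.1 151.1 321.4 235.6] [609.8 166.1] [-1.8  3.   1.8 -3.3]
14.8
```

View pics/e_lantern_base_o.png

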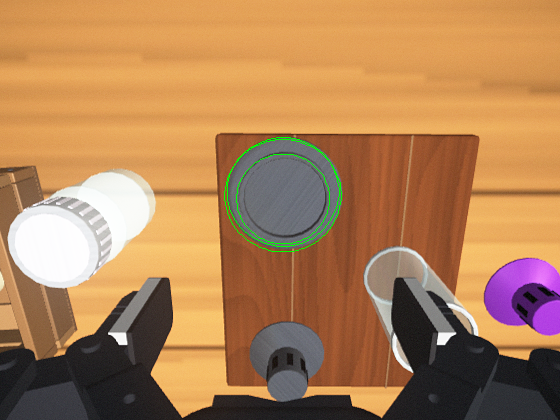

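View pics/e_glass_o.png

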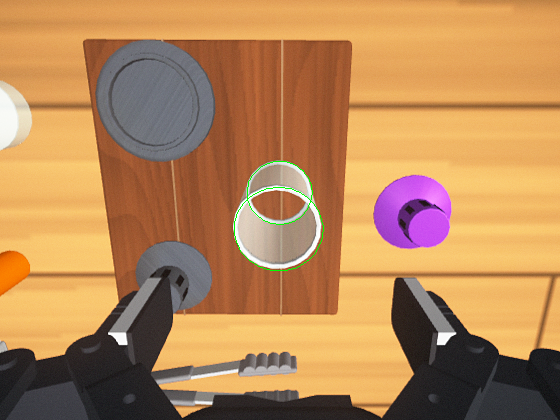

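View pics/e_cap_o.png

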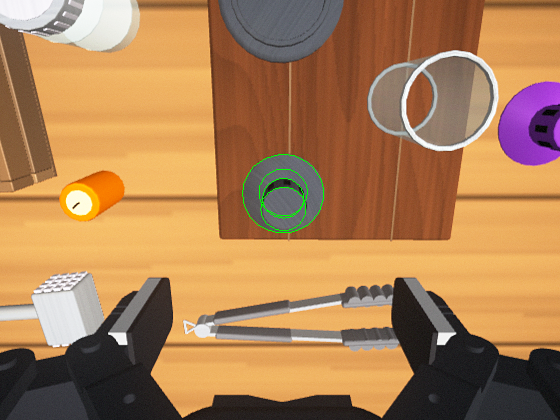

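Run:
```python
import cv2,numpy as np
a=cv2.imread("pics/e_lantern_base_o.png")[125:265,215:355]; b=cv2.imread("pics/e_cap_o.png")[140:250,230:340]
cv2.imwrite("pics/z1.png",np.hstack([cv2.resize(a,(400,400)),cv2.resize(b,(400,400))]))
a=cv2.imread("pics/e_lantern_base.png")[125:265,215:355]; b=cv2.imread("pics/e_cap.png")[140:250,230:340]
cv2.imwrite("pics/z2.png",np.clip(1.8*np.hstack([cv2.resize(a,(400,400)),cv2.resize(b,(400,400))]).astype(float),0,255).astype(np.uint8))
```

```text
(no output)
```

View pics/z1.png

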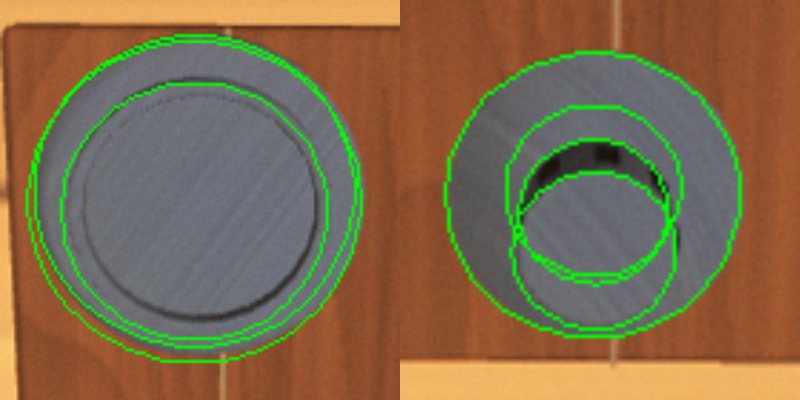

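View pics/z2.png

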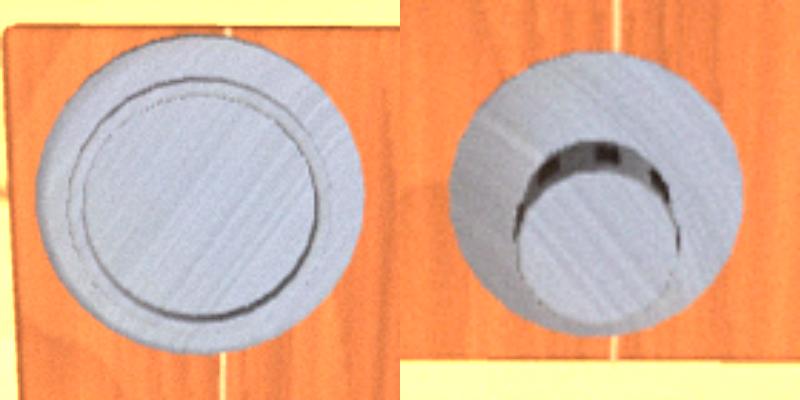

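Run:
```python
from hp import *
def ft(T,prof,bb,use,x0):
    R=rings(prof); f=lambda v:(box(proj(R+[v[0],v[1],0],"wrist",T))-bb)[use]
    s=least_squares(f,x0); return s.x.round(1),f(s.x).round(1)
T=np.load("T_lantern_base.npy"); s=140/400
z=lambda b:np.array(b)*s+[215,125,215,125]
print(ft(T,[(55,15),(55,29)],z([37,35,364,354]),[0,1,2,3],(431,163)))
print(ft(T,[(38,37)],z([83,92,316,318]),[0,1,2,3],(431,163)), "inner rim top")
print(ft(T,[(43,37)],z([68,78,322,324]),[0,1,2,3],(431,163)), "outer rim top")
T=np.load("T_cap.npy"); s=110/400; z=lambda b:np.array(b)*s+[230,140,230,140]
print(ft(T,[(41,23)],z([50,52,344,336]),[0,1,2,3],(607,167)),"roof")
print(ft(T,[(20,73)],z([117,170,279,326]),[0,1,2,3],(607,167)),"top")
```

```text
(array([429.6, 165.1]), array([-1. , -1.2,  1. ,  1.5]))
(array([428.7, 164.7]), array([-0.4, -0.1,  0.4,  0.2])) inner rim top
(array([427.9, 163.2]), array([-2.1, -1.7,  2.1,  2.2])) outer rim top
(array([609.9, 167.6]), array([ 0. , -0.1, -0. ,  0.1])) roof
(array([609.4, 167.5]), array([-0.2, -0.1,  0.2,  0.1])) top
```

Run:
```python
from hp import *
q=qz(0.057)
arm.move_linear([500,0,250],speed=250)
arm.move_to([524.5,-152.5,220],q)
arm.move_linear([524.5,-152.5,100],speed=150)
print(arm.move_linear([524.5,-152.5,30],speed=60,f_stop=8))
s=arm.sense(); print(s["tcp_pos"],s["ft_force"])
grab(); s=arm.sense(); print(s["tcp_pos"],s["finger_gap"])
arm.move_linear([524.5,-152.5,60],speed=60)
s=arm.sense(); print(s["ft_force"],s["finger_gap"])
arm.move_linear([524.5,-152.5,230],speed=150)
arm.move_linear([429.3,164.7,230],speed=200,orientation=qz(0))
arm.move_linear([429.3,164.7,100],speed=120); arm.pause(.3)
print(arm.sense()["tcp_pos"],arm.sense()["t"]); snap("f1"); snap("f1s","side")
```

```text
False
[ 524.99876553 -152.71514162   30.62381788] [ 0.18304081  0.53836578 -0.12125583]
[ 524.87040799 -152.63077004   30.4149468 ] 36.7665361067708
[-0.22802222 -0.6941778  -1.10928037] 36.84842116094432
[429.6770136  164.79817337 100.50944965] 24.425
```

View pics/f1.png

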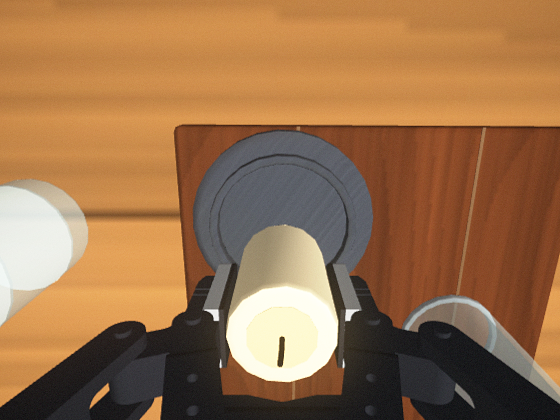

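View pics/f1s.png

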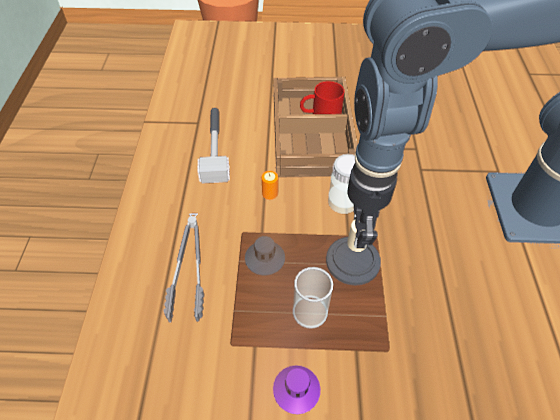

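The candle is held upright between the pads at (283,330), centred over the base at (283,205). I'll lower it now.

Run:
```python
from hp import *
arm.move_linear([429.3,164.7,58],speed=80)
print(arm.move_linear([429.3,164.7,47],speed=15,f_stop=3))
s=arm.sense(); print(s["tcp_pos"],s["ft_force"])
let_go(); arm.pause(.3)
arm.move_linear([429.3,164.7,140],speed=120)
arm.move_linear([405,164.7,230],speed=200); arm.pause(.3)
T,im=snap("g1")
overlay("g1o",im,T,[("candle",(429.3,164.7,29)),("lantern_base",(429.3,164.7,15))])
for d in finder.trace("candle","wrist")[:2]:
    v,e=fitw("candle",T,d["rect"],29,(429,164)); print(round(d["conf"],2),np.round(v,1),np.round(e,1))
o=cv2.imread("pics/g1o.png"); r=cv2.imread("pics/g1.png"); w=lambda a:cv2.resize(a[120:300,190:370],(400,400))
cv2.imwrite("pics/g1z.png",np.hstack([w(o),w(r)])); print(arm.sense()["t"])
```

```text
True
[429.65680203 164.77280864  51.4061551 ] [0.21821059 0.26311321 4.58214827]
0.63 [431.9 163. ] [ 0.6 -1.2 -0.6  1.1]
28.4667
```

View pics/g1z.png

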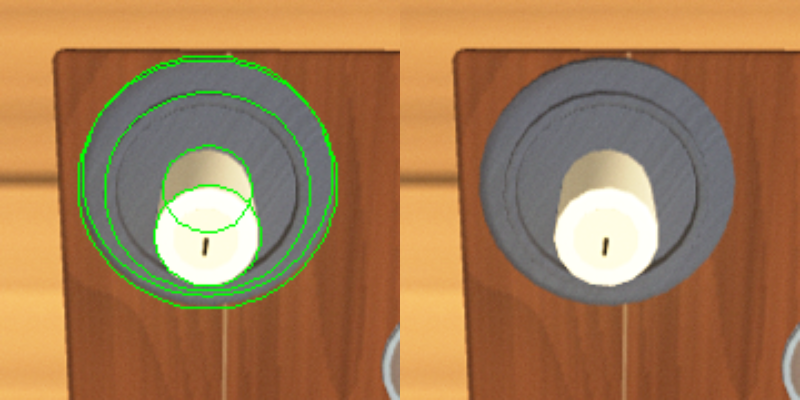

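The candle stands centred on the base within 1–2 mm. Next I'll refine the glass position from the earlier close view.

Run:
```python
import cv2,numpy as np
w=lambda a:cv2.resize(a[150:280,215:345],(400,400),interpolation=cv2.INTER_CUBIC)
cv2.imwrite("pics/h.png",np.hstack([w(cv2.imread("pics/e_glass_o.png")),w(cv2.imread("pics/e_glass.png"))]))
```

```text
(no output)
```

View pics/h.png

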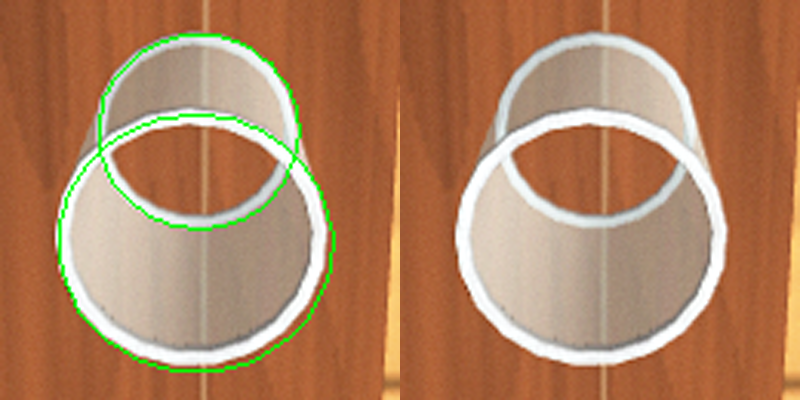

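Run:
```python
from hp import *
T=np.load("T_glass.npy"); z=lambda b:np.array(b)*130/400+[215,150,215,150]
for h,bb in((125,[55,108,325,366]),(15,[97,33,297,228])):
    R=rings([(33.5,h)]); f=lambda v:(box(proj(R+[v[0],v[1],0],"wrist",T))-z(bb))
    s=least_squares(f,(517,282)); print(h,s.x.round(1),f(s.x).round(1))
```

```text
125 [518.1 279.7] [-0.6  0.1  0.6 -0. ]
15 [519.4 280.6] [ 0.1  0.2 -0.1 -0.3]
```

Run:
```python
from hp import *
q=qz(0)
arm.move_linear([518.3,281,230],speed=200,orientation=q)
arm.move_linear([518.3,281,140],speed=150)
print(arm.move_linear([518.3,281,81],speed=60,f_stop=6))
s=arm.sense(); print(s["tcp_pos"],s["ft_force"])
grab(); s=arm.sense(); print(s["tcp_pos"],s["finger_gap"])
arm.move_linear([518.3,281,100],speed=50)
s=arm.sense(); print(s["ft_force"],s["finger_gap"])
arm.move_linear([518.3,281,240],speed=150)
arm.move_linear([429.2,164.7,240],speed=150)
arm.move_linear([429.2,164.7,150],speed=80); arm.pause(.4)
print(arm.sense()["tcp_pos"],arm.sense()["t"]); snap("i1"); snap("i1s","side"); snap("i1t","top")
```

```text
False
[518.72234586 281.16537414  81.60842805] [ 0.24372598 -0.02151073 -0.03462226]
[519.1063306  281.07973237  82.09644922] 64.84218526656859
[ 1.14074925 -0.25684288 -0.45170574] 65.13460328033636
[429.30204247 164.6957628  150.13218129] 36.05
```

View pics/i1.png

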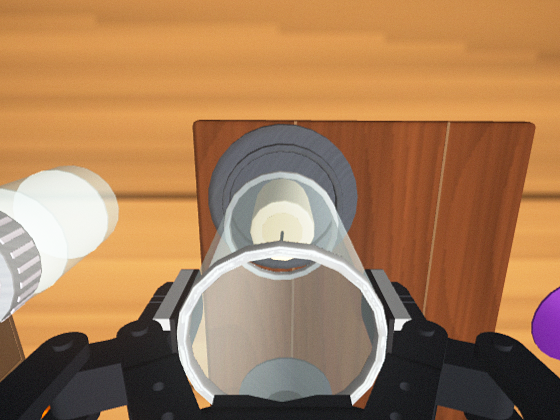

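View pics/i1s.png

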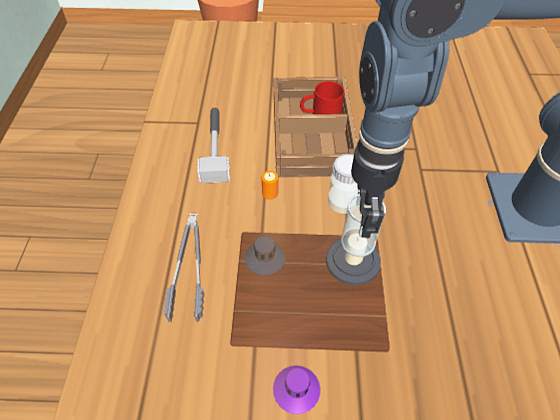

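The glass is held over the candle, with its lower ring at about (224–340, 172–279). I'll check that position against the base before lowering.

Run:
```python
from hp import *
T,im=snap("i2"); w=cv2.resize(im[110:290,190:370,::-1],(720,720)[:2]); cv2.imwrite("pics/i2z.png",cv2.resize(w,(600,600)))
for n,h,r,bb in(("glass",84,33.5,[224,172,340,279]),):
    R=rings([(r,h)]); f=lambda v:(box(proj(R+[v[0],v[1],0],"wrist",T))-bb)
    s=least_squares(f,(429,165)); print(h,s.x.round(1),f(s.x).round(1))
PROF["hole"]=[(38,22)]
overlay("i2o",im,T,[("glass",(429.2,164.7,84)),("hole",(429.2,164.7,15))])
o=cv2.imread("pics/i2o.png"); cv2.imwrite("pics/i2oz.png",cv2.resize(o[110:290,190:370],(600,600)))
```

```text
84 [429.4 164. ] [ 1.2 -0.1 -1.2  0. ]
```

View pics/i2oz.png

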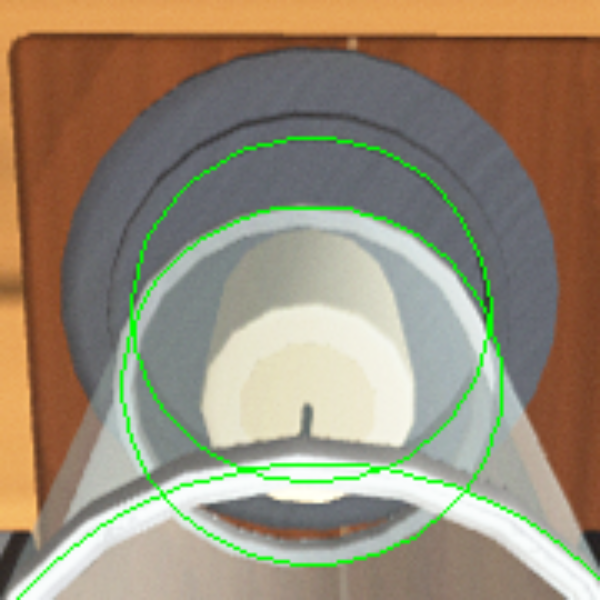

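Run:
```python
from hp import *
P=[429.0,164.7]
arm.move_linear([*P,112],speed=60)
print(arm.move_linear([*P,91],speed=15,f_stop=3))
s=arm.sense(); print(s["tcp_pos"],s["ft_force"],s["t"])
```

```text
True
[428.82369434 164.65991203  96.06140949] [-0.21483356  0.04480817  3.76703299] 38.025
```

Contact came at TCP z = 96.1, exactly 14 mm above the grasp height, so the glass is down on the plate and not on the rim. I'll release it.

Run:
```python
from hp import *
P=[429.0,164.7]
let_go(); arm.pause(.3)
arm.move_linear([*P,220],speed=120)
arm.move_linear([405,164.7,240],speed=200); arm.pause(.3)
T,im=snap("j1")
overlay("j1o",im,T,[("glass",(429.0,164.7,29))])
o=cv2.imread("pics/j1o.png"); r=cv2.imread("pics/j1.png"); w=lambda a:cv2.resize(a[110:290,190:370],(400,400))
cv2.imwrite("pics/j1z.png",np.hstack([w(o),w(r)])); print(arm.sense()["t"])
```

```text
40.5167
```

View pics/j1z.png

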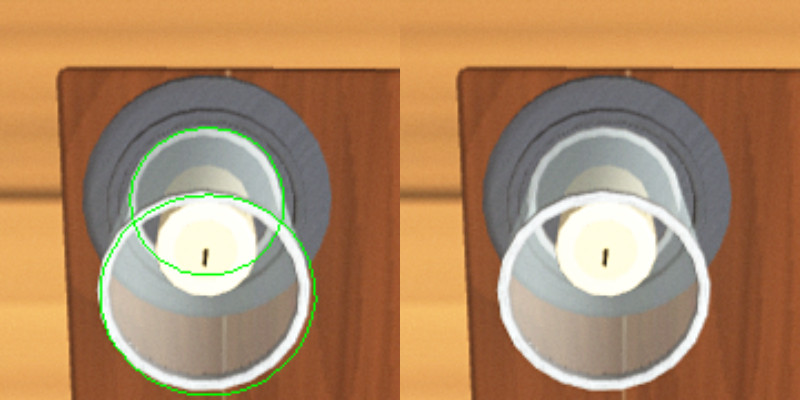

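Run:
```python
from hp import *
T=wristT(); z=lambda b:np.array(b)*.45+[190,110,190,110]
R=rings([(33.5,139)]); f=lambda v:(box(proj(R+[v[0],v[1],0],"wrist",T))-z([97,190,311,390]))
s=least_squares(f,(429,165)); print(s.x.round(1),f(s.x).round(1))
q=qz(0); C=[609.7,167.5]
arm.move_linear([*C,240],speed=250)
arm.move_linear([*C,100],speed=150)
print(arm.move_linear([*C,42],speed=50,f_stop=6))
st=arm.sense(); print(st["tcp_pos"],st["ft_force"])
grab(); st=arm.sense(); print(st["tcp_pos"],st["finger_gap"])
arm.move_linear([*C,60],speed=50)
st=arm.sense(); print(st["ft_force"],st["finger_gap"])
arm.move_linear([*C,260],speed=150)
arm.move_linear([428.5,164.7,260],speed=150)
arm.move_linear([428.5,164.7,190],speed=80); arm.pause(.4)
print(arm.sense()["tcp_pos"],arm.sense()["t"]); snap("k1")
```

```text
[427.8 163.7] [-0.1 -0.   0.1  0. ]
False
[610.14802585 167.57904554  42.59961347] [ 0.51187669  0.31718109 -0.167515  ]
[610.10300517 167.61298753  42.49157255] 38.509986800140325
[ 0.04844811 -0.27376172 -1.34274985] 38.44494046263837
[428.63754995 164.70452928 190.20936625] 49.1417
```

View pics/k1.png

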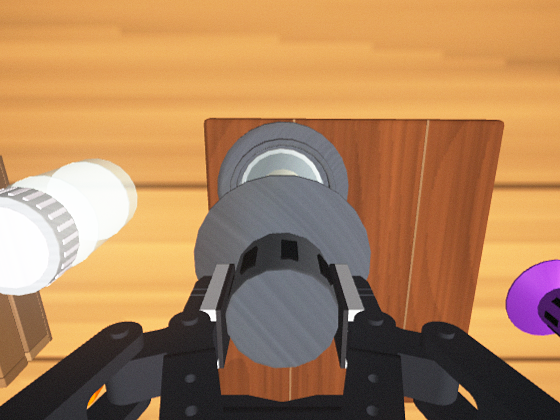

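The cap is held level, centred at x-pixel 283 over the glass. I expect it to seat at TCP z ≈ 158.5.

Run:
```python
from hp import *
P=[428.5,164.5]
arm.move_linear([*P,172],speed=60)
print(arm.move_linear([*P,154],speed=12,f_stop=3))
s=arm.sense(); print(s["tcp_pos"],s["ft_force"],s["t"])
```

```text
True
[428.42001264 164.45432956 158.38955976] [-0.09628352 -0.03205782  4.70901823] 50.7
```

Run:
```python
from hp import *
P=[428.5,164.5]
let_go(); arm.pause(.3)
arm.move_linear([*P,270],speed=120)
snap("l1s","side")
q=qz(0.06)
arm.move_linear([440,0,240],speed=200,orientation=q); 
arm.move_linear([440,0,130],speed=150)
print(arm.move_linear([440,0,75],speed=60,f_stop=8))
grab(); s=arm.sense(); print(s["tcp_pos"],s["finger_gap"])
arm.move_linear([440,0,90],speed=50); print(arm.sense()["ft_force"])
arm.move_linear([440,0,240],speed=150)
J=[461.3,-159.5]
arm.move_linear([*J,240],speed=150)
arm.move_linear([*J,96],speed=100)
print(arm.move_linear([*J,80],speed=15,f_stop=4))
s=arm.sense(); print(s["tcp_pos"],s["ft_force"],s["t"])
let_go(); arm.pause(.3)
arm.move_linear([*J,240],speed=150)
arm.move_linear([470,-161.5,280],speed=150,orientation=qz(.057)); arm.pause(.4)
T,im=snap("m1"); 
o=cv2.imread("pics/m1.png"); r=cv2.imread("pics/b2.png"); w=lambda a:cv2.resize(a[100:260,200:380],(400,370))
cv2.imwrite("pics/m1z.png",np.hstack([w(o),w(r)]));
arm.move_to([300,-150,300],qz(0))
snap("m2","side"); snap("m3","top"); print(arm.sense()["t"])
```

```text
False
[4.41056567e+02 1.80688670e-01 7.62045381e+01] 66.22947243478478
[-0.37061943 -0.44378021 -3.08821554]
True
[ 461.04257218 -159.38540852   84.19527099] [0.2612292  0.61742961 4.30712626] 61.0917
64.625
```

View pics/m1z.png

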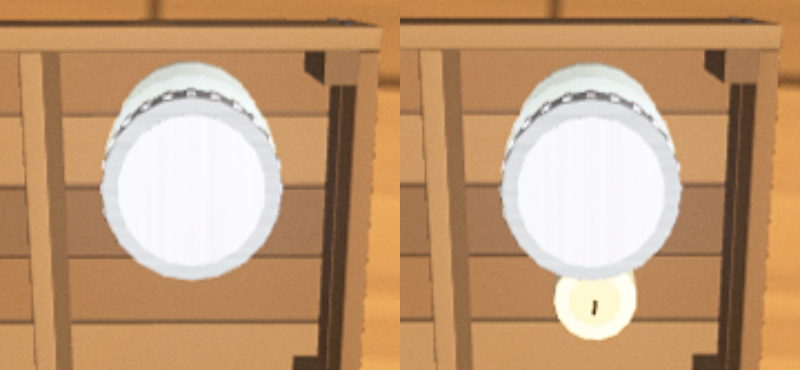

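View pics/m2.png

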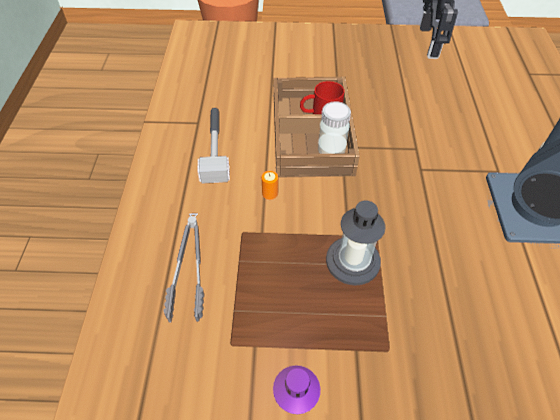

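View pics/m3.png

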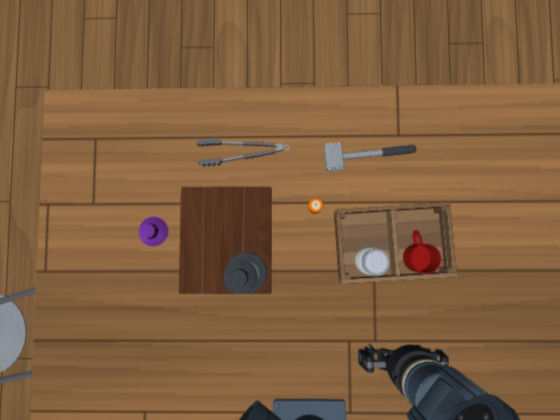

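The jar's before and after views are the same within about a pixel, and the lantern stands assembled at (357,240) in the side view. Before handing in, I'll do one numerical check of the cap and glass.

Run:
```python
from hp import *
_,im=snap("n1","side")
overlay("n1o",im,None,[("cap",(428.5,164.5,131)),("glass",(428.7,164.7,29)),("candle",(430,164.5,29))],"side")
o=cv2.imread("pics/n1o.png"); w=lambda a:cv2.resize(a[190:290,310:410],(400,400))
cv2.imwrite("pics/n1z.png",np.hstack([w(o),w(cv2.imread("pics/n1.png"))]))
for d in finder.trace("cap","side"):
    v,e=fit("cap",{"side":d["rect"]},131,x0=(430,165)); print(round(d["conf"],2),v.round(1),e.round(1))
```

```text
0.97 [545.5 455.1] [ -4.6 -11.1   4.4   1.3]
0.73 [426.1 166.7] [-1.2 -0.1  1.2  0. ]
```

View pics/n1z.png

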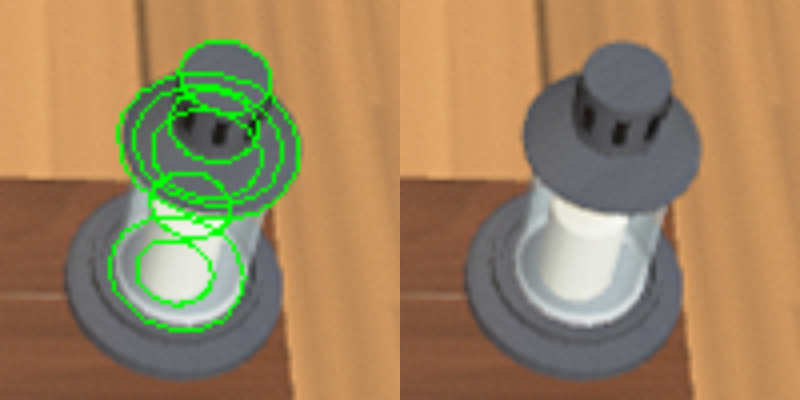

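The overlays match: the cap is level on the glass, the glass is inside the rim, and the candle is upright inside it. The gripper is open and clear of everything.

Run:
```python
from hp import *
s=arm.sense(); print(s["t"],s["finger_gap"]); print(sign_off())
```

```text
64.725 85.60094630986407
the job is handed in; nothing more can be done
None
```

The lantern is assembled on its base, the jar is back in its spot, and I handed the job in at about 65 s of the 128 s allowed. The sign-off reports no verdict, so what follows rests on my own checks.

I moved the jar aside first, then placed the candle, the glass and the cap in that order, and returned the jar last.

- **Glass:** it made contact exactly 14 mm above its starting height, so it is down on the plate and not on the rim.
- **Cap:** it seated at tool height 158.4 mm against the 158.5 mm expected.
- **Candle:** I estimate it is 1–3 mm from the centre of the base; the limit is 10 mm.
- **Jar:** wrist pictures from before and after agree to about one pixel, roughly 1 mm.
- **Everything else:** the mug, tenderizer and tongs look unmoved, both look-alikes were left alone, and the gripper is open and clear.

Two small disagreements showed up. The last side-camera fit put the cap about 3 mm from where I commanded it, roughly the calibration error (about 2 mm) plus fit noise. That fit's top-scoring hit for the cap was about 300 mm from the lantern, where the purple look-alike stands, so I ignored it.

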